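# Turn the warm spot plate over with the spatula

### The job

The white porcelain spot plate is still warm from the drying oven and lies wells-down across the two rails of the dark steel stand. Take the spatula from its rest, slide the blade under the plate between the rails, and flip the plate over the step with it so that it ends wells-up, flat on the raised shelf behind the rails; then lay the spatula back on its rest as it was and let go. Keep the gripper off the warm plate and leave the other things on the bench alone.

Things in the scene. Friction and masses are not known exactly. Their poses are not given: they have to be found in the camera images.
- stand: Fixed dark steel stand. Origin: middle of the rails' open end at bench level; x runs along the stand to the shelf, roughly the robot's left, z up. Two rails, 10 wide, 24 mm high, x = 0 to 85 mm, centred at y = -52 and +52 (94 mm clear between, open end, bare bench beneath), butt against a solid shelf block: x = 85 to 210, 130 wide, 32 mm high. Lip at the far end, x = 210 to 216, 44 mm high
- step (a point): Foot of the step where the rails meet the shelf (stand x = 85, y = 0, z = 24 mm, rail-top height); the shelf's face rises 8 mm above it. Axes as the stand's. A plate lifted at its near edge (at the rails' open end) slides up to the step, pivots on its far lower edge there and, pushed past upright, falls over onto the shelf
- shelf (a point): Point on the raised shelf's top at the middle of where the plate must end (stand x = 135, y = 0, z = 32 mm). Axes as the stand's
- plate: Loose white porcelain plate, 80 (x) by 120 (y) by 10 mm, 0.16 to 0.25 kg; one face plain, the other with 12 wells. Origin: centre of the welled face; z points from welled to plain face: up at the start (wells down, origin at rail-top height), down at the end. At the start its long side lies across the rails, its far edge 2 to 12 mm short of the step, square to the stand within 0.05 rad
- rest: Fixed grey plastic spatula rest. Its origin and axes (x along the spatula towards the blade, z up) coincide with spatula when the spatula lies on it. A block 30 (x) by 64 (y) mm centred at x = -112 mm, its flat top 39 mm high, with a cheek 6 mm wide and 10 mm higher at either side (52 mm clear between them)
- rest_saddle (a point): Middle of the flat top of the rest, on which the underside of the handle lies (rest x = -112, y = 0, z = 39 mm). Axes as the rest's
- spatula: Loose cranked spatula, 0.13 kg; x points from handle to tip, z up. Steel blade x = 10 to 90 mm, 60 wide, 2.5 thick, underside at z = 0; a thin shank rises to a straight black handle parallel to the blade: x = -140 to -15, 16 wide (y), 22 high, its middle at z = 50 mm. At the start the blade lies on the bench and the rear of the handle on the rest, level, within 6 mm of the rest's origin
- spatula_grip (a point): Point in the middle of the handle's section, near its front end, to grip with the fingers across y (spatula x = -40, y = 0, z = 50 mm); the handle is free on both sides. Axes as the spatula's
- spatula_tip (a point): Middle of the blade's front edge (spatula x = 90, y = 0, z = 1.25 mm). Axes as the spatula's
- beaker: Bystander: glass beaker, 68 mm wide, 85 mm high; origin at the centre of its foot
- jar: Bystander: brown glass jar with white cap, 60 mm wide, 85 mm high; origin at the centre of its foot
- carton: Bystander: small yellow carton 50 by 80 by 40 mm high; origin at the centre of its underside
There are look-alikes about, which are no part of the job. Of the things that look like the rest, the larger one is meant.

How it is judged:
By the outcome, as a careful person would: the job done as asked, in the order asked, and still so for the second after the job is handed in, with the robot touching nothing.
It also fails if it takes over 51 s, if anything falls off the work surface, if the arm or the gripper's body presses on something with over 40 N, if the wrist force passes 120 N, or if a joint passes its speed limit or range.

### The arm

A 6-joint arm with a two-finger parallel gripper is mounted at the origin on the work surface. World frame = base frame: x ahead of the robot, y to its left, z up, the work surface at z = 0. Lengths are in m, angles in rad, forces in N, time in s.
With the tool pointing down it reaches from about 0.3 to 0.85 m from the base axis. Payload 4.2 kg.
Tool frame: the origin (TCP) lies between the finger pads; the fingertips stand 14 mm ahead of it and the grasp point (between the pads) lies 5 mm behind it (nose_length is the distance from the TCP to the fingertips, in m); z points along the fingers, y is the direction in which the jaws open and shut (so a half turn about z gives the same grasp; the last joint's range is limited). The gripper opens to 91 mm and grips with 3 to 60 N. Pads are 32 mm wide; open, the fingers measure 118 mm over their backs; the gripper's body (76 mm by 178 mm) begins 60 mm behind the grasp point.
Start: joints at [-1.299, 0.32, 1.565, -0, 1.257, -0.02], TCP at [0.165, -0.551, 0.228] pointing down, gripper open.
Joint ranges: [-3.11, 3.11], [-0.84, 2.01], [0.21, 2.61], [-1.34, 4.49], [0.05, 2.63], [-2.56, 2.56]. Speed limits (rad/s): [2.57, 2.57, 3.14, 3.14, 3.14, 3.14].

### API

Orientations are given as a rotation vector (axis times angle).
In Python, from workcell import get_obs, get_image, sign_off, nose_length gives the robot as it stands. The module is installed in compiled form; this text tells all that it offers.
- The arm moves only by the shell command python3 -m crank 'ROWS' [OPENING] [FORCE]. ROWS is JSON, a list of rows, each a list of 6 numbers: the shift along the tool's x, y, z in units of 50 mm (1.0 is 50 mm), then the turn, a rotation vector about the tool's x, y, z in units of 5 degrees (1.0 is 5 degrees). In form: [[dx, dy, dz, wx, wy, wz], ...]. A call has exactly 8 rows; each row shifts and turns the pose as measured when the row begins, along the tool's axes as they then stand; what a row does not reach is not made up. A row lasts 1/10 s, in which the tool goes at most 50 mm and 8.59 degrees, less where a joint would pass 70% of its speed; a pose out of reach is approached as far as the arm can. A call is refused whole if a number of a shift passes 1 or a number of a turn 1, either way. A call with a gripper value outside its range is refused whole. OPENING is the closure, from 0 (fully open) to 1 (shut), set as the call begins (- or left out, the last holds). The fingers move at their own pace and stop on an object; FORCE is the grip in N (left out, the last holds). Time passes only in rows, so rows that do not move let the fingers close, or fill a call up. It gives the time, the measured TCP pose, the force and the opening at its end, in the units of the state.
- get_obs(): the state, without advancing time (a new reading comes with each control period).
- get_image(name): name is "side" or "top" or "wrist"; returns a dict with "frame" (384x512x3 uint8, blue, green, red), "fovy" (degrees; the focal length in pixels is half the picture's height over the tangent of half this angle, whatever the lens; pixels are square), "cx", "cy" (the principal point, pixels), "distortion" ([k1, k2, p1, p2, k3] as OpenCV has them; the pictures are not rectified), "R" (3x3) and "t" (3): a world point X has camera coordinates R X + t. Camera axes: x right, y down, z forward; pixel columns grow to the right and rows downward; lengths in m; the calibration is good to about 2 mm. A picture is of the moment at which its call begins. There is no depth.
- sign_off(): hands the job in, once; it reports no verdict.
The state is a dict: "clock": time; "q": joint angles; "qvel": joint speeds; "effort": joint torques, N m; "position": TCP position; "eef_rot": TCP orientation; "force": force on the tool from outside, world axes, zero at the start; "ft_torque": the same for the moment, N m; "grip_width": opening from 0.0 (shut) to 1.0 (fully open).
Only numpy, scipy, OpenCV 4.12 (cv2) and the standard library are available. Lean on these libraries where they do the work, as an engineer would, in place of code of your own. Each camera call takes 0.05 s, during which the arm holds its last target. There are 200 camera calls.

## Working session

There is one attempt and no reset: what is moved stays moved. The work goes in short steps, Python scripts to look and compute and a shell command to move; the robot and the scene stay as the last step left them, time stands still between calls to the robot, and variables do not carry over. Pictures are saved under pics/ and viewed, about 8 in all and at most 12, crops included, and the job is handed in when it is done.

```bash
mkdir -p pics; cat > h.py <<'E'
import numpy as np, cv2, pickle
from workcell import *
from scipy.spatial.transform import Rotation as Ro
def cam(n):
    d=get_image(n); pickle.dump(d,open(f'{n}.pkl','wb')); return d
def K(d):
    h=d['frame'].shape[0]; f=h/2/np.tan(np.radians(d['fovy'])/2)
    return np.array([[f,0,d['cx']],[0,f,d['cy']],[0,0,1.]])
def ray(d,uv):
    R=np.array(d['R']);t=np.array(d['t'])
    p=cv2.undistortPoints(np.array([[uv]],float),K(d),np.array(d['distortion'],float))[0,0]
    return -R.T@t, R.T@np.array([p[0],p[1],1])
def atz(d,uv,z):
    o,v=ray(d,uv); return o+v*(z-o[2])/v[2]
def tri(d1,uv1,d2,uv2):
    o1,v1=ray(d1,uv1);o2,v2=ray(d2,uv2)
    s=np.linalg.lstsq(np.c_[v1,-v2],o2-o1,rcond=None)[0]
    a=o1+s[0]*v1;b=o2+s[1]*v2
    return (a+b)/2,np.linalg.norm(a-b)
def proj(d,X):
    return cv2.projectPoints(np.array(X,float).reshape(-1,3),cv2.Rodrigues(np.array(d['R'],float))[0],np.array(d['t'],float),K(d),np.array(d['distortion'],float))[0][:,0]
E
python3 - <<'E'
from h import *
a=cam('top');b=cam('side');w=cam('wrist')
cv2.imwrite('pics/1.png',cv2.resize(a['frame'],(800,600),interpolation=2))
cv2.imwrite('pics/2.png',cv2.resize(b['frame'],(800,600),interpolation=2))
for d in(a,b,w): print(-np.array(d['R']).T@d['t'],d['fovy'],d['distortion'])
print(get_obs(), nose_length)
E
```

```text
[0.4025739  0.04872509 1.1910691 ] 55.37641997964701 [-0.06223275  0.          0.          0.          0.        ]
[ 0.54306557 -0.90849549  0.876938  ] 47.197958207878784 [-0.08019387  0.          0.          0.          0.        ]
[ 0.24061961 -0.52846121  0.38372674] 69.5086019886606 [0.01946758 0.         0.         0.         0.        ]
{'clock': 0.15, 'q': array([-1.29903233e+00,  3.20140153e-01,  1.56540936e+00, -4.06758886e-05,
        1.25741726e+00, -1.99695845e-02]), 'qvel': array([ 9.53515278e-05, -3.38216956e-03, -2.06645655e-03, -4.88771164e-04,
       -8.42760314e-04, -1.05103831e-03]), 'effort': array([-6.85600717e-04, -4.12773764e+01, -2.32154489e+01,  7.26436358e-02,
        4.33628156e-02, -9.08439711e-05]), 'position': array([ 0.16528223, -0.55034095,  0.22731212]), 'eef_rot': array([-3.10688300e+00, -4.56452790e-01,  3.31172358e-04]), 'force': array([-0.73906525, -0.34774591, -0.47067682]), 'ft_torque': array([-0.00105409,  0.02201218,  0.06128135]), 'grip_width': 0.9993311581826473} 0.014
```

View pics/1.png

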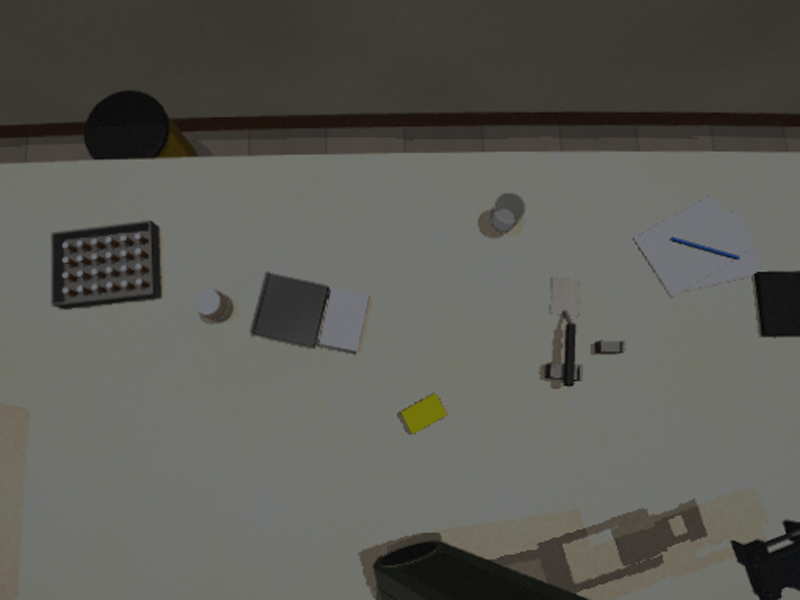

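View pics/2.png

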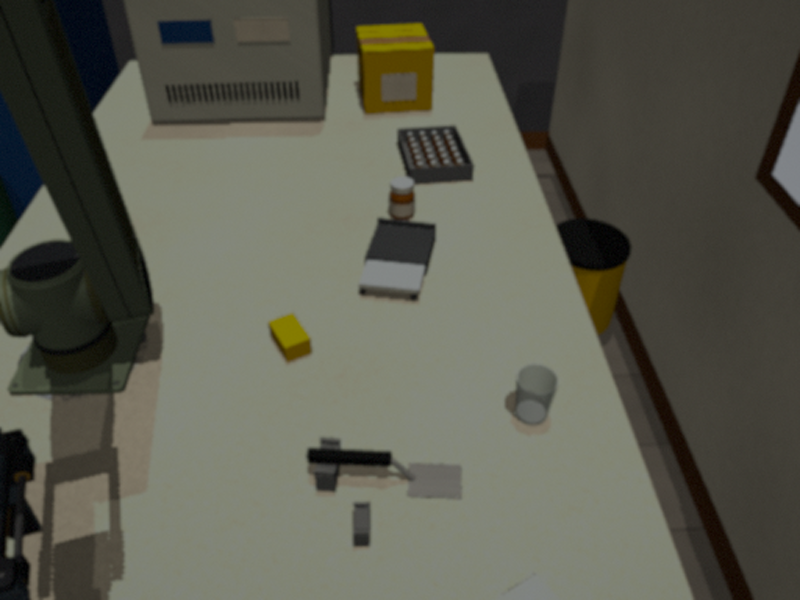

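Top view: stand with plate at about (310,315), plate on the right half. Spatula from (565,297) for the blade to (570,385) for the handle end. There are two rest look-alikes: (563,373) under the handle, and the smaller one at (609,347). The larger one at (563,373) carries the handle, so it is the one meant. I'll check this in an enlarged crop.

```bash
python3 - <<'E'
from h import *
P=lambda n:pickle.load(open(n+'.pkl','rb'))
a=P('top')['frame'];b=P('side')['frame']
def crop(f,u,v,w,h): # scale to 400x300
    c=cv2.resize(f[v:v+h,u:u+w],(400,300),interpolation=cv2.INTER_CUBIC); return np.clip(c*1.6,0,255).astype(np.uint8)
m=np.vstack([np.hstack([crop(a,150,165,100,75),crop(a,330,172,100,75)]),np.hstack([crop(b,210,130,80,60),crop(b,190,270,120,90)])])
cv2.imwrite('pics/3.png',m)
E
```

```text
(no output)
```

View pics/3.png

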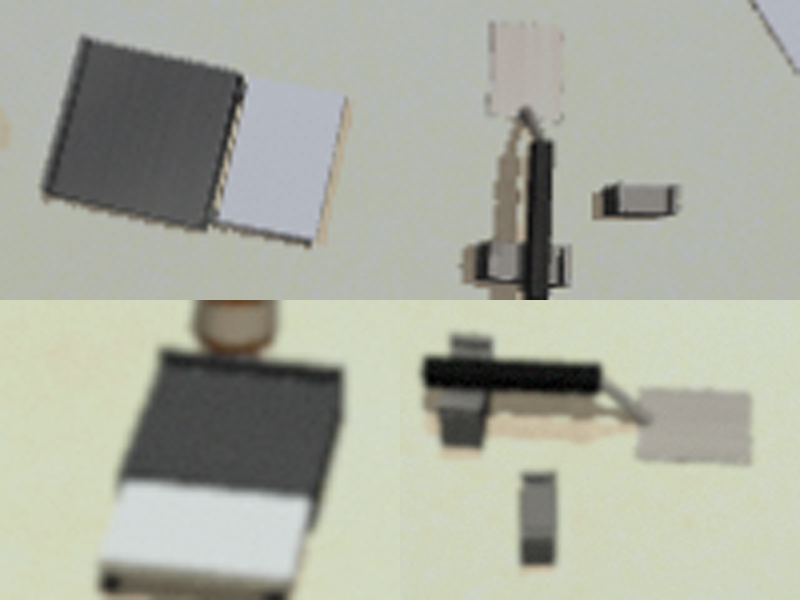

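The larger block at top-crop (515,262) carries the handle, so it is the rest. The small one at (640,200) is the look-alike. Now triangulating, then fitting the poses.

```bash
cat > m.py <<'E'
from h import *
from scipy.optimize import least_squares
P=lambda n:pickle.load(open(n+'.pkl','rb'))
A=P('top');B=P('side')
c1=lambda x,y:(150+(x+.5)/4-.5,165+(y+.5)/4-.5)
c2=lambda x,y:(330+(x-400+.5)/4-.5,172+(y+.5)/4-.5)
c3=lambda x,y:(210+(x+.5)/5-.5,130+(y-300+.5)/5-.5)
c4=lambda x,y:(190+(x-400+.5)*.3-.5,270+(y-300+.5)*.3-.5)
# triangulate
pl=[(c1(245,77),c3(310,497)),(c1(347,97),c3(293,578)),(c1(310,243),c3(103,562)),(c1(215,220),c3(122,482))]
bl=[(c2(489,22),c4(750,392)),(c2(564,24),c4(750,464)),(c2(562,122),c4(638,460)),(c2(487,118),c4(638,388))]
for n,L in(('plate',pl),('blade',bl)):
    for p in L: X,e=tri(A,p[0],B,p[1]);print(n,X.round(4),round(e,4))
X,e=tri(A,c2(541,142),B,c4(600,366));print('handle front top',X.round(4),e)
X,e=tri(A,(569.5/1.5625,385/1.5625),B,c4(425,358));print('handle rear top',X.round(4),e)
def fit(pts,x0):
    def T(p,L):
        c,s=np.cos(p[2]),np.sin(p[2]);return [p[0]+c*L[0]-s*L[1],p[1]+s*L[0]+c*L[1],L[2]]
    f=lambda p:np.concatenate([proj(d,[T(p,L)])[0]-uv for d,uv,L in pts])
    r=least_squares(f,x0,loss='soft_l1');return r.x,r.fun.reshape(-1,2).round(1).tolist()
st=[(A,c1(83,38),(.216,-.065,.044)),(A,c1(45,193),(.216,.065,.044)),(B,c3(163,350),(.216,.065,.044)),(B,c3(343,368),(.216,-.065,.044))]
# top view: up=+x, left=+y -> stand x ~ +y ; stand +y ~ -x
st=[(A,c1(83,38),(.216,-.065,.044)),(A,c1(45,193),(.216,.065,.044)),(B,c3(163,350),(.216,.065,.044)),(B,c3(343,368),(.216,-.065,.044)),
 (A,c1(310,243),(0,.057,.024)),(A,c1(245,75),(.085,-.065,.032)),(A,c1(207,230),(.085,.065,.032))]
print('stand',fit(st,[.5,.1,1.5]))
pp=[]
for (u,v),L in zip(pl,[(.04,-.06,.034),(-.04,-.06,.034),(-.04,.06,.034),(.04,.06,.034)]): pp+=[(A,u,L),(B,v,L)]
print('plate',fit(pp,[.5,.1,1.5]))
sp=[]
for (u,v),L in zip(bl,[(.09,.03,.0025),(.09,-.03,.0025),(.01,-.03,.0025),(.01,.03,.0025)]): sp+=[(A,u,L),(B,v,L)]
sp+=[(A,c2(541,142),(-.015,0,.061))]
print('spat',fit(sp,[.5,-.2,0]))
rs=[(A,c2(569,245),(-.097,-.032,.049)),(A,c2(569,286),(-.127,-.032,.049)),(A,c2(479,243),(-.097,.032,.049)),(A,c2(479,282),(-.127,.032,.049)),(B,c4(492,337),(-.097,.032,.049)),(B,c4(450,337),(-.127,.032,.049))]
print('rest',fit(rs,[.5,-.2,0]))
E
python3 m.py
```

```text
plate [0.6416 0.1922 0.0346] 0.0029
plate [0.6246 0.1097 0.0365] 0.0045
plate [0.5092 0.1402 0.028 ] 0.0063
plate [0.5246 0.2151 0.0332] 0.0002
blade [ 0.6656 -0.2739  0.0008] 0.0021
blade [ 0.6605 -0.336   0.0038] 0.0018
blade [ 0.5808 -0.329   0.0029] 0.0034
blade [ 0.5846 -0.2673  0.0017] 0.0024
handle front top [ 0.5562 -0.2925  0.0625] 0.0031368131505818846
handle rear top [ 0.4357 -0.283   0.0652] 0.005245794087857406
stand (array([0.56117461, 0.12540693, 1.34087673]), [[0.5, -0.5], [-0.3, -0.2], [-1.9, -0.2], [-0.2, 0.3], [0.5, 0.2], [-0.3, -0.5], [-0.4, -0.1]])
plate (array([0.57501038, 0.16400884, 1.36655084]), [[0.4, -0.5], [-0.3, 0.5], [-0.9, -0.9], [-0.5, 0.2], [0.7, -0.8], [-1.4, -0.7], [-0.1, 0.1], [-0.0, -0.2]])
spat (array([ 0.57299817, -0.29707098, -0.08621872]), [[0.4, -0.3], [-0.5, 0.0], [-0.5, 0.5], [0.1, -0.2], [-0.5, -0.4], [-0.9, -0.2], [0.2, -0.7], [-0.1, 0.1], [0.8, -1.0]])
rest (array([ 0.57403815, -0.2919639 , -0.09996397]), [[0.1, 0.2], [-0.3, -0.4], [2.3, -1.0], [1.8, -1.1], [-0.8, -1.0], [-0.8, -1.6]])
```

```bash
cat >> h.py <<'E'
def plan(pos,yaw,n,pitch=0.):
    """suggest n rows (tool units) from the measured pose to a tool-down pose with tool x at yaw"""
    o=get_obs();R=Ro.from_rotvec(o['eef_rot']);p=np.array(o['position'])
    T=Ro.from_euler('z',yaw)*Ro.from_euler('y',pitch)*Ro.from_euler('x',np.pi)
    w=(R.inv()*T).as_rotvec()
    print('clock',o['clock'],'pos',p.round(4),'yaw',np.arctan2(*R.as_matrix()[[1,0],0]).round(4),'toolz',R.as_matrix()[:,2].round(3),'F',np.round(o['force'],1),'grip',round(o['grip_width'],3))
    d=(np.array(pos)-p)/n
    for i in range(n):
        print(np.r_[R.inv().apply(d)/.05,np.degrees(w/n)/5].round(2).tolist()); R=R*Ro.from_rotvec(w/n)
S0=np.array([.5612,.1254]);SY=1.341
def stand(x,y=0.): return S0+Ro.from_euler('z',SY).as_matrix()[:2,:2]@[x,y]
E
python3 - <<'E'
from h import *
A=pickle.load(open('top.pkl','rb'))
c2=lambda x,y:(330+(x-400+.5)/4-.5,172+(y+.5)/4-.5)
for p in((596,186),(680,186),(678,214)):print('decoy',atz(A,c2(*p),.03).round(3))
plan([.533,-.2925,.13],-.087,16)
E
```

```text
decoy [ 0.523 -0.345  0.03 ]
decoy [ 0.522 -0.413  0.03 ]
decoy [ 0.5  -0.41  0.03]
clock 0.15 pos [ 0.1653 -0.5503  0.2273] yaw 0.2917 toolz [-0.     0.001 -1.   ] F [-0.7 -0.3 -0.5] grip 0.999
[0.53, -0.18, 0.12, -0.0, 0.0, 0.27]
[0.53, -0.19, 0.12, -0.0, 0.0, 0.27]
[0.52, -0.2, 0.12, -0.0, 0.0, 0.27]
[0.52, -0.21, 0.12, -0.0, 0.0, 0.27]
[0.51, -0.23, 0.12, -0.0, 0.0, 0.27]
[0.51, -0.24, 0.12, -0.0, 0.0, 0.27]
[0.5, -0.25, 0.12, -0.0, 0.0, 0.27]
[0.5, -0.26, 0.12, -0.0, 0.0, 0.27]
[0.49, -0.27, 0.12, -0.0, 0.0, 0.27]
[0.48, -0.29, 0.12, -0.0, 0.0, 0.27]
[0.48, -0.3, 0.12, -0.0, 0.0, 0.27]
[0.47, -0.31, 0.12, -0.0, 0.0, 0.27]
[0.46, -0.32, 0.12, -0.0, 0.0, 0.27]
[0.45, -0.33, 0.12, -0.0, 0.0, 0.27]
[0.45, -0.34, 0.12, -0.0, 0.0, 0.27]
[0.44, -0.35, 0.12, -0.0, 0.0, 0.27]
```

```bash
python3 -m crank '[[0.53,-0.18,0.12,0,0,0.27],[0.53,-0.19,0.12,0,0,0.27],[0.52,-0.2,0.12,0,0,0.27],[0.52,-0.21,0.12,0,0,0.27],[0.51,-0.23,0.12,0,0,0.27],[0.51,-0.24,0.12,0,0,0.27],[0.5,-0.25,0.12,0,0,0.27],[0.5,-0.26,0.12,0,0,0.27]]' 0.5 20
python3 -m crank '[[0.5,-0.27,0.12,0,0,0.27],[0.49,-0.29,0.12,0,0,0.27],[0.48,-0.3,0.12,0,0,0.27],[0.48,-0.31,0.12,0,0,0.27],[0.47,-0.32,0.12,0,0,0.27],[0.46,-0.33,0.12,0,0,0.27],[0.45,-0.34,0.12,0,0,0.27],[0.45,-0.35,0.12,0,0,0.27]]'
python3 - <<'E'
from h import *
w=cam('wrist')
plan([.533,-.2925,.06],-.087,4)
cv2.imwrite('pics/4.png',np.clip(cv2.resize(w['frame'],(800,600),interpolation=2)*1.5,0,255).astype(np.uint8))
# predicted handle centre-line, top z .061
c,s=np.cos(-.087),np.sin(-.087)
print(proj(w,[[.573+c*x,-.297+s*x,.061] for x in(-.015,-.04,-.14)])*1.5625)
E
```

```text
clock: 0.95
position: [0.3524, -0.4192, 0.1757]
eef_rot: [-3.136, -0.139, 0.004]
force: [-0.7, -0.1, 0.1]
grip_width: 0.499
clock: 1.75
position: [0.5473, -0.2856, 0.1229]
eef_rot: [-3.133, 0.169, 0.011]
force: [1.0, -0.3, 0.1]
grip_width: 0.5
clock 1.8 pos [ 0.5508 -0.283   0.1218] yaw -0.1065 toolz [-0.004  0.007 -1.   ] F [ 3.4  0.4 -0.2] grip 0.498
[-0.08, 0.06, 0.31, -0.02, 0.01, -0.06]
[-0.08, 0.06, 0.31, -0.02, 0.01, -0.06]
[-0.08, 0.06, 0.31, -0.02, 0.01, -0.06]
[-0.08, 0.06, 0.31, -0.02, 0.01, -0.06]
[[412.90573632 304.47869724]
 [413.35230314 348.34718104]
 [414.95656095 501.04342972]]
```

View pics/4.png

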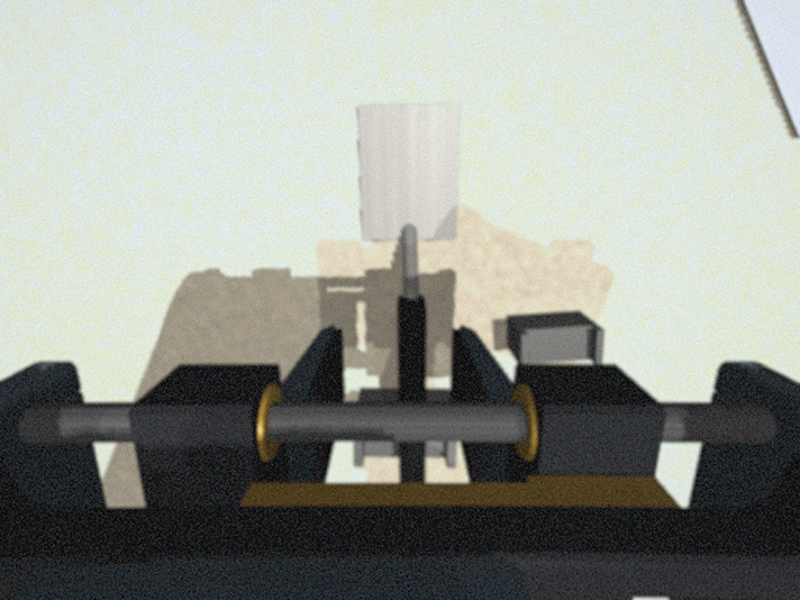

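Handle front is at (412,297) between the jaws, against (413,304) predicted. The blade corners are at (357,103), (461,103), (456,240) and (361,240), and the look-alike at (555,335) is clear of the fingers.

```bash
python3 - <<'E'
from h import *
w=pickle.load(open('wrist.pkl','rb'));A=pickle.load(open('top.pkl','rb'))
s=1/1.5625
P=[atz(w,(u*s,v*s),.0025) for u,v in((357,103),(461,103),(456,240),(361,240))]
print(np.round(P,4)); print(np.mean(P[:2],0),np.mean(P[2:],0),np.mean(P,0))
c2=lambda x,y:(330+(x-400+.5)/4-.5,172+(y+.5)/4-.5)
print(tri(w,(412*s,297*s),A,c2(541,142)))
plan([.535,-.2930,.06],-.087,6)
E
```

```text
[[ 0.6663 -0.2751  0.0025]
 [ 0.6597 -0.3357  0.0025]
 [ 0.5798 -0.3274  0.0025]
 [ 0.5863 -0.2669  0.0025]]
[ 0.66303281 -0.30543343  0.0025    ] [ 0.58306445 -0.29717977  0.0025    ] [ 0.62304863 -0.3013066   0.0025    ]
(array([ 0.55736473, -0.29649599,  0.04678905]), np.float64(0.002097256438395737))
clock 1.8 pos [ 0.5508 -0.283   0.1218] yaw -0.1065 toolz [-0.004  0.007 -1.   ] F [ 3.4  0.4 -0.2] grip 0.498
[-0.05, 0.04, 0.21, -0.01, 0.01, -0.04]
[-0.05, 0.04, 0.21, -0.01, 0.01, -0.04]
[-0.05, 0.04, 0.21, -0.01, 0.01, -0.04]
[-0.05, 0.04, 0.21, -0.01, 0.01, -0.04]
[-0.05, 0.04, 0.21, -0.01, 0.01, -0.04]
[-0.05, 0.04, 0.21, -0.01, 0.01, -0.04]
```

```bash
python3 -m crank '[[-0.07,0.04,0.2,-0.01,0.02,0],[-0.07,0.04,0.2,-0.01,0.02,0],[-0.07,0.04,0.2,-0.02,0.01,0],[-0.07,0.04,0.2,-0.02,0,0],[-0.07,0.04,0.2,-0.02,0,0],[0,0,0.2,0,0,0],[0,0,0,0,0,0],[0,0,0,0,0,0]]'
python3 - <<'E'
from h import *
plan([.533,-.292,.045],-.1,3)
E
```

```text
clock: 2.6
position: [0.5266, -0.2923, 0.0545]
eef_rot: [-3.136, 0.169, 0.01]
force: [-0.9, -0.4, -0.3]
grip_width: 0.501
clock 2.6 pos [ 0.5266 -0.2923  0.0545] yaw -0.1079 toolz [-0.006  0.001 -1.   ] F [-0.9 -0.4 -0.3] grip 0.501
[0.04, -0.01, 0.06, -0.0, 0.02, -0.03]
[0.04, -0.01, 0.06, -0.0, 0.02, -0.03]
[0.04, -0.01, 0.06, -0.0, 0.02, -0.03]
```

```bash
python3 -m crank '[[0.05,0,0.07,0,0.02,-0.03],[0.05,0,0.07,0,0.02,-0.03],[0.03,0,0.05,0,0.02,-0.03],[0,0,0,0,0,0],[0,0,0,0,0,0],[0,0,0,0,0,0],[0,0,0,0,0,0],[0,0,0,0,0,0]]'
python3 -m crank '[[0,0,0,0,0,0],[0,0,0,0,0,0],[0,0,0,0,0,0],[0,0,0,0,0,0],[0,0,0,0,0,0],[0,0,0,0,0,0],[0,0,0,0,0,0],[0,0,0,0,0,0]]' 1 60
python3 - <<'E'
from h import *
plan([.533,-.292,.045],-.1,3)
E
```

```text
clock: 3.4
position: [0.5355, -0.2934, 0.0458]
eef_rot: [3.136, -0.155, 0.005]
force: [1.1, -0.2, -0.1]
grip_width: 0.499
clock: 4.2
position: [0.5354, -0.2934, 0.0461]
eef_rot: [3.136, -0.155, 0.006]
force: [-0.0, -0.6, 0.4]
grip_width: 0.174
clock 4.2 pos [ 0.5354 -0.2934  0.0461] yaw -0.0987 toolz [ 0.004 -0.001 -1.   ] F [-0.  -0.6  0.4] grip 0.174
[-0.02, -0.01, 0.01, 0.0, -0.01, 0.01]
[-0.02, -0.01, 0.01, 0.0, -0.01, 0.01]
[-0.02, -0.01, 0.01, 0.0, -0.01, 0.01]
```

```bash
python3 -m crank '[[0,0,-0.1,0,0,0],[0,0,-0.3,0,0,0],[0,0,-0.4,0,0,0],[0,0,-0.4,0,0,0],[0,0,-0.4,0,0,0],[0,0,-0.3,0,0,0],[0,0,-0.1,0,0,0],[0,0,0,0,0,0]]'
python3 - <<'E'
from h import *
plan([*stand(-.165),.145],SY,20)
E
```

```text
clock: 5.0
position: [0.5335, -0.2924, 0.149]
eef_rot: [-3.137, 0.155, 0.002]
force: [-0.1, -0.2, -1.4]
grip_width: 0.174
clock 5.0 pos [ 0.5335 -0.2924  0.149 ] yaw -0.0985 toolz [-0.001  0.001 -1.   ] F [-0.1 -0.2 -1.4] grip 0.174
[-0.04, -0.25, 0.0, -0.0, 0.0, -0.82]
[-0.02, -0.26, 0.0, -0.0, 0.0, -0.82]
[0.0, -0.26, 0.0, -0.0, 0.0, -0.82]
[0.02, -0.26, 0.0, -0.0, 0.0, -0.82]
[0.04, -0.25, 0.0, -0.0, 0.0, -0.82]
[0.06, -0.25, 0.0, -0.0, 0.0, -0.82]
[0.07, -0.25, 0.0, -0.0, 0.0, -0.82]
[0.09, -0.24, 0.0, -0.0, 0.0, -0.82]
[0.11, -0.23, 0.0, -0.0, 0.0, -0.82]
[0.13, -0.22, 0.0, -0.0, 0.0, -0.82]
[0.14, -0.21, 0.0, -0.0, 0.0, -0.82]
[0.16, -0.2, 0.0, -0.0, 0.0, -0.82]
[0.17, -0.19, 0.0, -0.0, 0.0, -0.82]
[0.18, -0.18, 0.0, -0.0, 0.0, -0.82]
[0.2, -0.17, 0.0, -0.0, 0.0, -0.82]
[0.21, -0.15, 0.0, -0.0, 0.0, -0.82]
[0.22, -0.14, 0.0, -0.0, 0.0, -0.82]
[0.23, -0.12, 0.0, -0.0, 0.0, -0.82]
[0.24, -0.1, 0.0, -0.0, 0.0, -0.82]
[0.24, -0.09, 0.0, -0.0, 0.0, -0.82]
```

```bash
python3 -m crank '[[-0.04,-0.25,0,0,0,-0.5],[-0.02,-0.26,0,0,0,-0.8],[0,-0.26,0,0,0,-0.82],[0.02,-0.26,0,0,0,-0.82],[0.04,-0.25,0,0,0,-0.82],[0.06,-0.25,0,0,0,-0.82],[0.07,-0.25,0,0,0,-0.82],[0.09,-0.24,0,0,0,-0.82]]'
python3 -m crank '[[0.11,-0.23,0,0,0,-0.82],[0.13,-0.22,0,0,0,-0.82],[0.14,-0.21,0,0,0,-0.82],[0.16,-0.2,0,0,0,-0.82],[0.17,-0.19,0,0,0,-0.82],[0.18,-0.18,0,0,0,-0.82],[0.2,-0.17,0,0,0,-0.82],[0.2,-0.15,0,0,0,-0.82]]'
python3 - <<'E'
from h import *
plan([*stand(-.165),.08],SY,6)
E
```

```text
clock: 5.8
position: [0.5238, -0.1787, 0.1405]
eef_rot: [-3.038, -0.741, 0.023]
force: [-0.1, -0.5, -0.9]
grip_width: 0.17
clock: 6.6
position: [0.5091, -0.0639, 0.133]
eef_rot: [-2.654, -1.613, 0.036]
force: [0.7, -0.3, -1.8]
grip_width: 0.168
clock 6.6 pos [ 0.5091 -0.0639  0.133 ] yaw 1.0923 toolz [-0.039  0.019 -0.999] F [ 0.7 -0.3 -1.8] grip 0.168
[0.11, 0.01, 0.18, -0.08, -0.01, -0.47]
[0.11, 0.01, 0.18, -0.08, -0.01, -0.47]
[0.11, 0.01, 0.18, -0.08, -0.01, -0.47]
[0.11, 0.02, 0.18, -0.08, -0.01, -0.47]
[0.11, 0.02, 0.18, -0.08, -0.01, -0.47]
[0.1, 0.02, 0.18, -0.08, -0.01, -0.47]
```

```bash
python3 -m crank '[[0.11,0.01,0.18,-0.08,0,-0.47],[0.11,0.01,0.18,-0.08,0,-0.47],[0.11,0.01,0.18,-0.08,0,-0.47],[0.11,0.02,0.18,-0.08,0,-0.47],[0.09,0.02,0.18,-0.06,0,-0.3],[0,0,0,0,0,0],[0,0,0,0,0,0],[0,0,0,0,0,0]]'
python3 - <<'E'
from h import *
plan([*stand(-.165),.058],SY,4)
w=cam('wrist')
a=cam('top');b=cam('side')
c=a['frame'][150:270,140:300]
c=np.hstack([cv2.resize(c,(400,300),interpolation=2),cv2.resize(b['frame'][120:270,180:380],(400,300),interpolation=2)])
c=np.vstack([c,np.hstack([cv2.resize(w['frame'],(400,300),interpolation=2)]*1+[np.zeros((300,400,3),np.uint8)])])
cv2.imwrite('pics/5.png',np.clip(c*1.5,0,255).astype(np.uint8))
E
```

```text
clock: 7.4
position: [0.5138, -0.0321, 0.0808]
eef_rot: [-2.479, -1.896, 0.017]
force: [0.1, -0.2, -1.2]
grip_width: 0.172
clock 7.4 pos [ 0.5138 -0.0321  0.0808] yaw 1.3059 toolz [-0.021  0.009 -1.   ] F [ 0.1 -0.2 -1.2] grip 0.172
[-0.0, 0.05, 0.11, -0.06, -0.01, -0.1]
[-0.0, 0.05, 0.11, -0.06, -0.01, -0.1]
[-0.0, 0.05, 0.11, -0.06, -0.01, -0.1]
[-0.0, 0.05, 0.11, -0.06, -0.01, -0.1]
```

View pics/5.png

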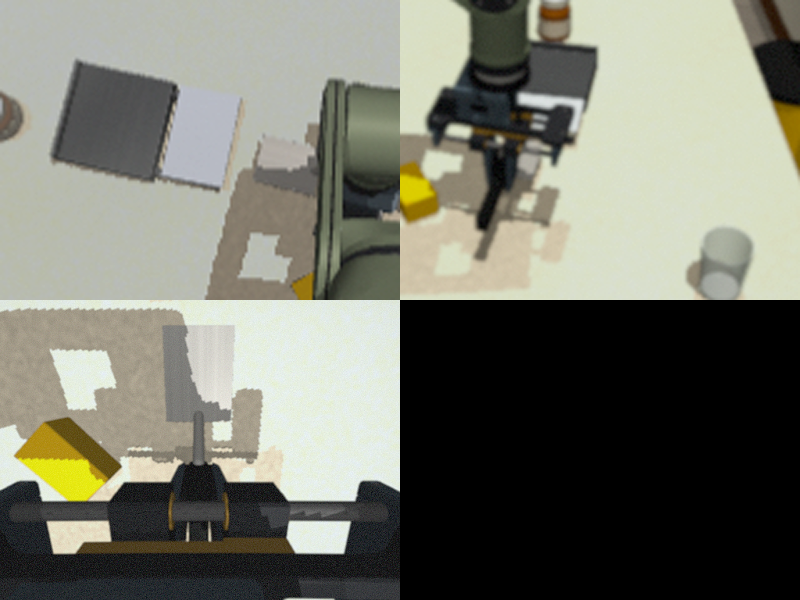

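The blade (top crop (280,155)) is lined up in front of the plate (200,140), and the grasp looks straight. The carton is clear, below the gripper body. Lowering and correcting the lateral offset.

```bash
python3 -m crank '[[0,0.05,0.11,-0.06,0,-0.1],[0,0.05,0.11,-0.06,0,-0.1],[0,0.05,0.1,-0.06,0,-0.1],[0,0.05,0.1,-0.06,0,-0.1],[0,0,0,0,0,0],[0,0,0,0,0,0],[0,0,0,0,0,0],[0,0,0,0,0,0]]'
python3 - <<'E'
from h import *
plan([*stand(.030-.128),.056],SY,7)
E
```

```text
clock: 8.35
position: [0.5249, -0.0355, 0.0584]
eef_rot: [-2.459, -1.953, -0.007]
force: [0.7, -0.0, -1.8]
grip_width: 0.174
clock 8.35 pos [ 0.5249 -0.0355  0.0584] yaw 1.3425 toolz [ 0.003  0.004 -1.   ] F [ 0.7 -0.  -1.8] grip 0.174
[0.19, -0.0, 0.01, 0.0, -0.01, 0.0]
[0.19, -0.0, 0.01, 0.0, -0.01, 0.0]
[0.19, -0.0, 0.01, 0.0, -0.01, 0.0]
[0.19, -0.0, 0.01, 0.0, -0.01, 0.0]
[0.19, -0.0, 0.01, 0.0, -0.01, 0.0]
[0.19, -0.0, 0.01, 0.0, -0.01, 0.0]
[0.19, -0.0, 0.01, 0.0, -0.01, 0.0]
```

```bash
python3 -m crank '[[0.19,0,0.01,0,0,0],[0.19,0,0.01,0,0,0],[0.19,0,0.01,0,0,0],[0.19,0,0.01,0,0,0],[0.19,0,0.01,0,0,0],[0.19,0,0.01,0,0,0],[0.1,0,0,0,0,0],[0,0,0,0,0,0]]'
python3 - <<'E'
from h import *
plan([*stand(.030-.128),.056],SY,1)
a=cam('top');b=cam('side')
c=np.hstack([cv2.resize(a['frame'][150:240,140:260],(400,300),interpolation=2),cv2.resize(b['frame'][120:210,190:310],(400,300),interpolation=2)])
cv2.imwrite('pics/6.png',np.clip(c*1.5,0,255).astype(np.uint8))
E
```

```text
clock: 9.15
position: [0.5408, 0.0317, 0.056]
eef_rot: [-2.458, -1.956, -0.01]
force: [-1.0, 0.0, -1.7]
grip_width: 0.171
clock 9.15 pos [0.5408 0.0317 0.056 ] yaw 1.344 toolz [ 0.005  0.004 -1.   ] F [-1.   0.  -1.7] grip 0.171
[-0.04, -0.03, -0.0, 0.04, -0.06, 0.03]
```

View pics/6.png

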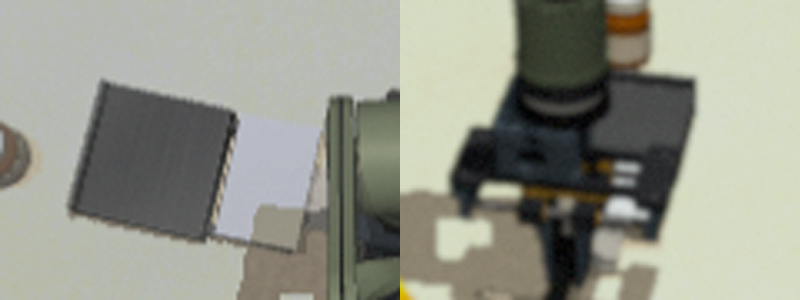

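Blade is under the plate, which has not moved. Starting the lift.

```bash
python3 -m crank '[[0,0,-0.12,0,0,0],[0,0,-0.12,0,0,0],[0.03,0,-0.11,0,0,0],[0.03,0,-0.11,0,0,0],[0.03,0,-0.11,0,0,0],[0.03,0,-0.1,0,0,0],[0.03,0,-0.1,0,0,0],[0.03,0,-0.1,0,0,0]]'
cat >> h.py <<'E'
def st():
    o=get_obs();p=np.array(o['position']);R=Ro.from_rotvec(o['eef_rot']).as_matrix()
    t=p+.128*R[:,0]+.0436*(-R[:,2]);q=Ro.from_euler('z',-SY).as_matrix()[:2,:2]@(t[:2]-S0)
    print('clock',o['clock'],'tip(stand mm)',(q*1e3).round(1),(t[2]*1e3).round(1),'yaw',np.arctan2(R[1,0],R[0,0]).round(3),'toolz',R[:,2].round(3),'F',np.round(o['force'],1),'g',round(o['grip_width'],3))
E
python3 - <<'E'
from h import *
st()
E
```

```text
clock: 10.05
position: [0.5412, 0.0384, 0.1026]
eef_rot: [-2.46, -1.952, -0.005]
force: [-1.3, -0.4, -2.6]
grip_width: 0.171
clock 10.05 tip(stand mm) [38.6 -0.2] 146.6 yaw 1.342 toolz [ 0.002  0.003 -1.   ] F [-1.3 -0.4 -2.6] g 0.171
```

```bash
sed -i 's/+.0436\*(-R\[:,2\])/+.0436*R[:,2]/' h.py
python3 -m crank '[[0.08,0,-0.06,0,0,0],[0.08,0,-0.05,0,0,0],[0.08,0,-0.05,0,0,0],[0.08,0,-0.04,0,0,0],[0.08,0,-0.03,0,0,0],[0.07,0,-0.02,0,0,0],[0.03,0,-0.01,0,0,0],[0,0,0,0,0,0]]'
python3 - <<'E'
from h import *
st()
a=cam('top');b=cam('side');w=cam('wrist')
c=np.hstack([cv2.resize(a['frame'][150:240,140:260],(400,300),interpolation=2),cv2.resize(b['frame'][120:210,190:310],(400,300),interpolation=2)])
c=np.vstack([c,np.hstack([cv2.resize(w['frame'],(400,300)),0*c[:300,:400]])])
cv2.imwrite('pics/7.png',np.clip(c*1.5,0,255).astype(np.uint8))
E
```

```text
clock: 10.85
position: [0.548, 0.0654, 0.1179]
eef_rot: [2.46, 1.954, 0.007]
force: [-0.5, -0.4, -0.5]
grip_width: 0.169
clock 10.85 tip(stand mm) [66.7 -0.8] 74.8 yaw 1.342 toolz [ 0.004  0.003 -1.   ] F [-0.5 -0.4 -0.5] g 0.169
```

View pics/7.png

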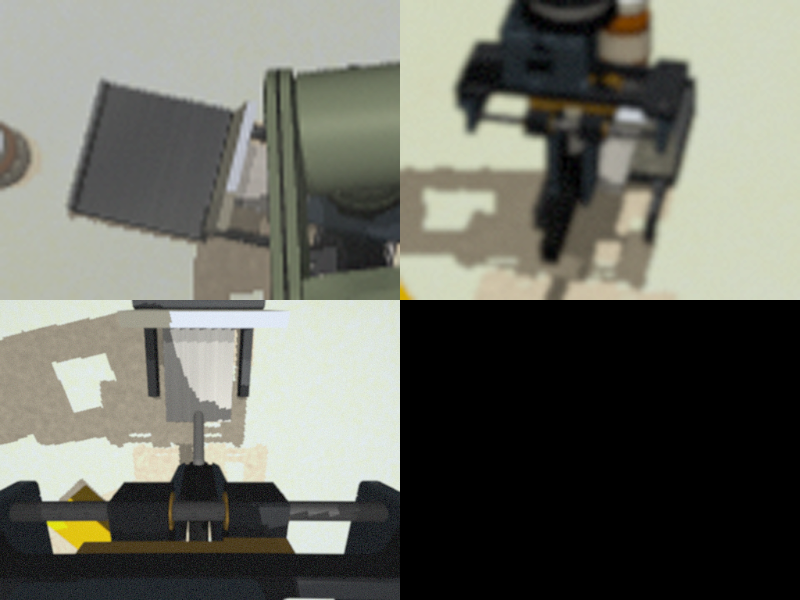

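The plate is standing almost upright at the step, edge-on and square (wrist crop (225,318)). Pushing it past upright.

```bash
python3 -m crank '[[0.1,0,0,0,0,0],[0.1,0,0,0,0,0],[0.1,0,0,0,0,0],[0.1,0,0,0,0,0],[0.1,0,0,0,0,0],[0.08,0,0,0,0,0],[0,0,0,0,0,0],[0,0,0,0,0,0]]'
python3 - <<'E'
from h import *
st()
a=cam('top');b=cam('side');w=cam('wrist')
c=np.hstack([cv2.resize(a['frame'][150:240,140:260],(400,300),interpolation=2),cv2.resize(b['frame'][120:210,190:310],(400,300),interpolation=2)])
c=np.vstack([c,np.hstack([cv2.resize(w['frame'],(400,300)),0*c[:300,:400]])])
cv2.imwrite('pics/8.png',np.clip(c*1.5,0,255).astype(np.uint8))
E
```

```text
clock: 11.8
position: [0.5552, 0.0965, 0.1177]
eef_rot: [-2.46, -1.953, -0.008]
force: [-0.3, -0.6, -1.4]
grip_width: 0.17
clock 11.8 tip(stand mm) [98.7 -0.7] 74.7 yaw 1.342 toolz [ 0.003  0.004 -1.   ] F [-0.3 -0.6 -1.4] g 0.17
```

View pics/8.png

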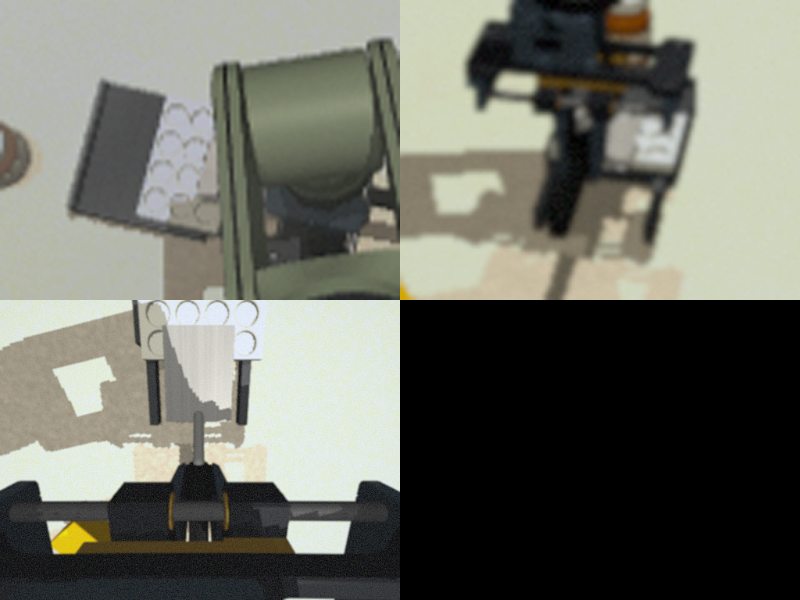

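The plate is wells-up on the shelf: far edge in the top crop from (165,96) to (138,215), near edge in the wrist crop at row 358. Measuring where it lies.

```bash
python3 - <<'E'
from h import *
w=pickle.load(open('wrist.pkl','rb'));a=pickle.load(open('top.pkl','rb'))
q=Ro.from_euler('z',-SY).as_matrix()[:2,:2]
for u,v in((165,96),(138,215)): print('far',(q@(atz(a,(140+u*.3,150+v*.3),.042)[:2]-S0)).round(4))
for u,v in((138,359),(266,358)): print('near',(q@(atz(w,(u*1.28,(v-300)*1.28),.042)[:2]-S0)).round(4))
E
```

```text
far [ 0.1531 -0.0617]
far [0.1498 0.0561]
near [0.0746 0.0588]
near [ 0.0756 -0.0686]
```

```bash
python3 -m crank '[[-0.15,0,0,0,0,0],[-0.2,0,0,0,0,0],[-0.2,0,0,0,0,0],[-0.2,0,0,0,0,0],[-0.2,0,0.1,0,0,0],[0,0,0.25,0,0,0],[0,0,0.25,0,0,0],[0,0,0.13,0,0,0]]'
python3 -m crank '[[0,0,0,0,0,0],[0,0,0,0,0,0],[0,0,0,0,0,0],[0,0,0,0,0,0],[0,0,0,0,0,0],[0,0,0,0,0,0],[0,0,0,0,0,0],[0,0,0,0,0,0]]'
python3 -c "
from h import *
st()"
```

```text
clock: 12.75
position: [0.5433, 0.0436, 0.0792]
eef_rot: [2.464, 1.948, 0.009]
force: [0.4, -0.5, -1.4]
grip_width: 0.174
clock: 13.55
position: [0.5435, 0.0444, 0.0787]
eef_rot: [2.464, 1.949, 0.01]
force: [0.3, -0.8, -0.9]
grip_width: 0.174
clock 13.55 tip(stand mm) [45.3 -1.7] 35.7 yaw 1.339 toolz [ 0.005  0.004 -1.   ] F [ 0.3 -0.8 -0.9] g 0.174
```

```bash
python3 -m crank '[[0.1,0,-0.03,0,0,0],[0.15,0,-0.02,0,0,0],[0.15,0,0,0,0,0],[0.1,0,0,0,0,0],[0.1,0,0,0,0,0],[0.1,0,0,0,0,0],[0.1,0,0,0,0,0],[0.1,0,0,0,0,0]]'
python3 -c "
from h import *
st()"
```

```text
clock: 14.35
position: [0.5546, 0.0913, 0.0819]
eef_rot: [2.462, 1.949, 0.008]
force: [-0.6, -1.7, -0.7]
grip_width: 0.172
clock 14.35 tip(stand mm) [93.4 -1.7] 38.7 yaw 1.339 toolz [ 0.005  0.002 -1.   ] F [-0.6 -1.7 -0.7] g 0.172
```

Small final nudge, then back off and look.

```bash
python3 -m crank '[[0.03,0,0,0,0,0],[0,0,0,0,0,0],[0,0,0,0,0,0],[-0.05,0,0,0,0,0],[-0.2,0,0,0,0,0],[-0.4,0,0,0,0,0],[-0.5,0,0,0,0,0],[-0.5,0,0,0,0,0]]'
python3 -m crank '[[-0.5,0,0,0,0,0],[-0.5,0,-0.1,0,0,0],[-0.5,0,-0.3,0,0,0],[-0.3,0,-0.4,0,0,0],[-0.1,0,-0.4,0,0,0],[0,0,-0.3,0,0,0],[0,0,0,0,0,0],[0,0,0,0,0,0]]'
python3 - <<'E'
from h import *
st()
a=cam('top');b=cam('side');w=cam('wrist')
c=np.hstack([cv2.resize(a['frame'][150:240,140:260],(400,300),interpolation=2),cv2.resize(b['frame'][120:210,190:310],(400,300),interpolation=2)])
c=np.vstack([c,np.hstack([cv2.resize(w['frame'],(400,300)),cv2.resize(b['frame'],(400,300))])])
cv2.imwrite('pics/9.png',np.clip(c*1.5,0,255).astype(np.uint8))
plan([.5354,-.2934,.12],-.0987,20)
E
```

```text
clock: 15.15
position: [0.5359, 0.0117, 0.0812]
eef_rot: [2.458, 1.955, 0.011]
force: [-0.1, -0.4, -1.5]
grip_width: 0.171
clock: 15.95
position: [0.5076, -0.0927, 0.1571]
eef_rot: [-2.466, -1.943, -0.006]
force: [1.0, -0.0, -1.9]
grip_width: 0.171
clock 15.95 tip(stand mm) [-96.4   1.6] 114.0 yaw 1.335 toolz [ 0.002  0.004 -1.   ] F [ 1.  -0.  -1.9] g 0.171
clock 16.1 pos [ 0.5076 -0.0921  0.1565] yaw 1.3353 toolz [ 0.001  0.004 -1.   ] F [-0.   0.1 -1.1] grip 0.17
[-0.19, 0.07, 0.04, -0.0, -0.0, 0.82]
[-0.18, 0.09, 0.04, -0.0, -0.0, 0.82]
[-0.18, 0.1, 0.04, -0.0, -0.0, 0.82]
[-0.17, 0.11, 0.04, -0.0, -0.0, 0.82]
[-0.16, 0.12, 0.04, -0.0, -0.0, 0.82]
[-0.15, 0.14, 0.04, -0.0, -0.0, 0.82]
[-0.14, 0.15, 0.04, -0.0, -0.0, 0.82]
[-0.13, 0.16, 0.04, -0.0, -0.0, 0.82]
[-0.12, 0.16, 0.04, -0.0, -0.0, 0.82]
[-0.11, 0.17, 0.04, -0.0, -0.0, 0.82]
[-0.09, 0.18, 0.04, -0.0, -0.0, 0.82]
[-0.08, 0.19, 0.04, -0.0, -0.0, 0.82]
[-0.07, 0.19, 0.04, -0.0, -0.0, 0.82]
[-0.05, 0.2, 0.04, -0.0, -0.0, 0.82]
[-0.04, 0.2, 0.04, -0.0, -0.0, 0.82]
[-0.02, 0.2, 0.04, -0.0, -0.0, 0.82]
[-0.01, 0.2, 0.04, -0.0, -0.0, 0.82]
[0.0, 0.2, 0.04, -0.0, -0.0, 0.82]
[0.02, 0.2, 0.04, -0.0, -0.0, 0.82]
[0.03, 0.2, 0.04, -0.0, -0.0, 0.82]
```

View pics/9.png

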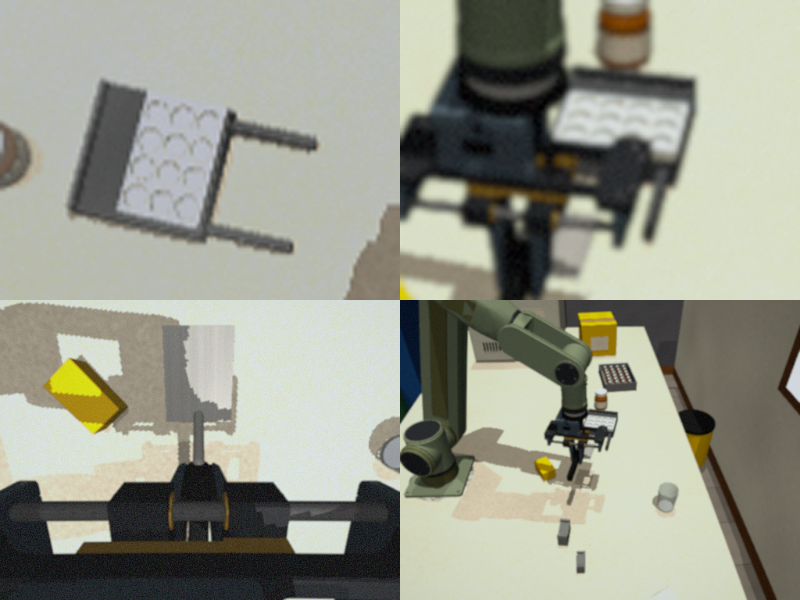

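Plate is wells-up and flat on the shelf, with a strip of dark shelf clear in front of the lip. The blade sits in the grasp as before (wrist crop (200,370)). Returning the spatula.

```bash
python3 -m crank '[[-0.19,0.07,0.04,0,0,0.6],[-0.18,0.09,0.04,0,0,0.82],[-0.18,0.1,0.04,0,0,0.82],[-0.17,0.11,0.04,0,0,0.82],[-0.16,0.12,0.03,0,0,0.82],[-0.15,0.14,0.03,0,0,0.82],[-0.14,0.15,0.03,0,0,0.82],[-0.13,0.16,0.03,0,0,0.82]]'
python3 -m crank '[[-0.12,0.16,0.03,0,0,0.82],[-0.11,0.17,0.02,0,0,0.82],[-0.09,0.18,0.02,0,0,0.82],[-0.08,0.19,0.02,0,0,0.82],[-0.07,0.19,0.02,0,0,0.82],[-0.05,0.2,0.02,0,0,0.82],[-0.04,0.18,0,0,0,0.6],[0,0.1,0,0,0,0.3]]'
python3 - <<'E'
from h import *
plan([.5354,-.2934,.11],-.0987,7)
a=pickle.load(open('top.pkl','rb'));q=Ro.from_euler('z',-SY).as_matrix()[:2,:2]
for u,v in((147,91),(117,211),(230,108),(202,231)): print('plate',(q@(atz(a,(140+u*.3,150+v*.3),.042)[:2]-S0)).round(4))
E
```

```text
clock: 16.9
position: [0.5168, -0.1709, 0.1334]
eef_rot: [-2.901, -1.17, 0.014]
force: [0.1, -0.2, -1.2]
grip_width: 0.173
clock: 17.7
position: [0.5246, -0.2446, 0.116]
eef_rot: [-3.099, -0.375, 0.041]
force: [-0.3, 0.1, -2.5]
grip_width: 0.171
clock 17.7 pos [ 0.5246 -0.2446  0.116 ] yaw 0.241 toolz [-0.028  0.016 -0.999] F [-0.3  0.1 -2.5] grip 0.171
[-0.0, 0.14, 0.01, -0.03, 0.04, 0.56]
[0.0, 0.14, 0.01, -0.03, 0.04, 0.56]
[0.01, 0.14, 0.01, -0.03, 0.04, 0.56]
[0.02, 0.14, 0.02, -0.03, 0.04, 0.56]
[0.02, 0.14, 0.02, -0.03, 0.04, 0.56]
[0.03, 0.14, 0.02, -0.03, 0.04, 0.56]
[0.04, 0.14, 0.02, -0.03, 0.04, 0.56]
plate [ 0.1715 -0.0628]
plate [0.1704 0.0568]
plate [ 0.0887 -0.0638]
plate [0.0864 0.0576]
```

```bash
python3 -m crank '[[0,0.14,0.01,-0.03,0.04,0.56],[0,0.14,0.01,-0.03,0.04,0.56],[0.01,0.14,0.01,-0.03,0.04,0.56],[0.02,0.14,0.02,-0.03,0.04,0.56],[0.02,0.14,0.02,-0.03,0.04,0.56],[0.03,0.14,0.02,-0.03,0.04,0.5],[0.03,0.1,0,-0.03,0.03,0.3],[0,0,0,0,0,0]]'
python3 - <<'E'
from h import *
plan([.5354,-.2934,.11],-.0987,1)
a=cam('top');b=cam('side');w=cam('wrist');q=Ro.from_euler('z',-SY).as_matrix()[:2,:2]
for n,u,v,z in(('lip',103,80,.044),('lip',70,214,.044),('shelf',236,110,.032),('shelf',206,240,.032),('railend',318,140,.024),('railend',293,246,.024)): print(n,(q@(atz(a,(140+u*.3,150+v*.3),z)[:2]-S0)).round(4))
c=np.hstack([cv2.resize(a['frame'][165:225,155:235],(400,300),interpolation=2),cv2.resize(b['frame'][140:185,225:285],(400,300),interpolation=2)])
c=np.vstack([c,np.hstack([cv2.resize(w['frame'],(400,300)),cv2.resize(b['frame'],(400,300))])])
cv2.imwrite('pics/10.png',np.clip(c*1.5,0,255).astype(np.uint8))
E
```

```text
clock: 18.5
position: [0.5337, -0.2893, 0.1043]
eef_rot: [-3.134, 0.128, 0.02]
force: [-0.6, 0.1, -2.6]
grip_width: 0.167
clock 18.5 pos [ 0.5337 -0.2893  0.1043] yaw -0.0819 toolz [-0.012  0.006 -1.   ] F [-0.6  0.1 -2.6] grip 0.167
[0.04, 0.08, -0.12, -0.05, 0.15, 0.19]
lip [ 0.2156 -0.0638]
lip [0.2133 0.0695]
shelf [ 0.0843 -0.0649]
shelf [0.0823 0.0644]
railend [ 0.0004 -0.0546]
railend [0.0006 0.0513]
```

View pics/10.png

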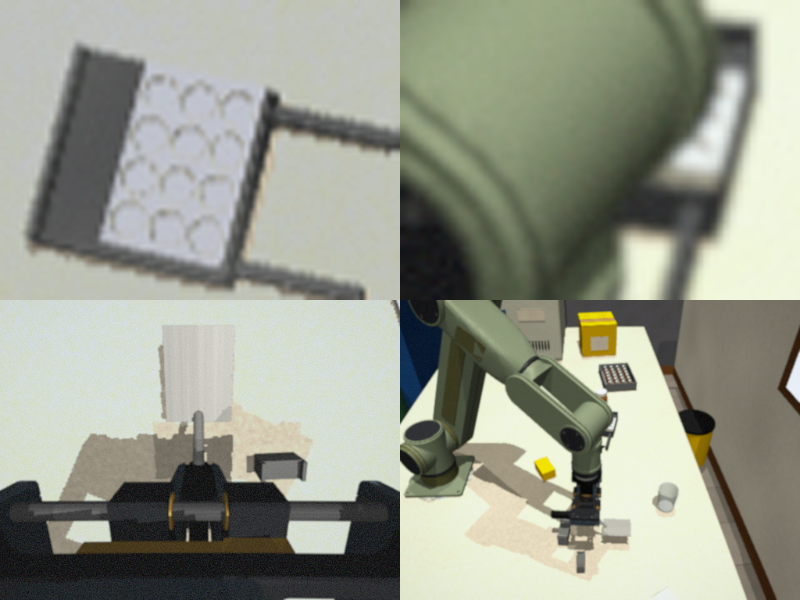

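Plate spans about x = 93 to 174 mm on the shelf (scaled between the lip and shelf edges at (80,45) and (277,92)), so its centre is about 134 mm against 135 wanted. Rest and blade look aligned. Correcting the pose and lowering.

```bash
python3 -m crank '[[0.02,0.04,0.1,-0.02,0.07,0.09],[0.02,0.04,0.15,-0.02,0.07,0.09],[0,0,0.15,0,0,0],[0,0,0.15,0,0,0],[0,0,0.15,0,0,0],[0,0,0.1,0,0,0],[0,0,0,0,0,0],[0,0,0,0,0,0]]'
python3 - <<'E'
from h import *
plan([.5354,-.2934,.0465],-.0987,2)
E
```

```text
clock: 19.45
position: [0.5346, -0.2919, 0.06]
eef_rot: [-3.136, 0.152, 0.002]
force: [-1.1, -0.4, -0.6]
grip_width: 0.171
clock 19.45 pos [ 0.5346 -0.2919  0.06  ] yaw -0.0966 toolz [-0.001  0.002 -1.   ] F [-1.1 -0.4 -0.6] grip 0.171
[0.01, 0.01, 0.13, -0.01, 0.01, 0.01]
[0.01, 0.01, 0.13, -0.01, 0.01, 0.01]
```

```bash
python3 -m crank '[[0.01,0.02,0.07,0,0.01,0.01],[0.01,0.02,0.07,0,0.01,0.01],[0,0,0.06,0,0,0],[0,0,0.06,0,0,0],[0,0,0,0,0,0],[0,0,0,0,0,0],[0,0,0,0,0,0],[0,0,0,0,0,0]]'
python3 - <<'E'
from h import *
plan([.5354,-.2934,.0461],-.0987,1)
E
```

```text
clock: 20.25
position: [0.5362, -0.2946, 0.0469]
eef_rot: [-3.137, 0.155, -0.004]
force: [-0.3, -0.8, -1.7]
grip_width: 0.171
clock 20.25 pos [ 0.5362 -0.2946  0.0469] yaw -0.0985 toolz [ 0.002  0.001 -1.   ] F [-0.3 -0.8 -1.7] grip 0.171
[-0.02, -0.02, 0.02, -0.01, -0.03, 0.0]
```

```bash
python3 -m crank '[[-0.01,-0.01,0.02,0,0,0],[0,-0.01,0.01,0,0,0],[0,0,0,0,0,0],[0,0,0,0,0,0],[0,0,0,0,0,0],[0,0,0,0,0,0],[0,0,0,0,0,0],[0,0,0,0,0,0]]'
python3 -m crank '[[0,0,0,0,0,0],[0,0,0,0,0,0],[0,0,0,0,0,0],[0,0,0,0,0,0],[0,0,0,0,0,0],[0,0,0,0,0,0],[0,0,0,0,0,0],[0,0,0,0,0,0]]' 0.5 20
python3 -m crank '[[0,0,-0.1,0,0,0],[0,0,-0.3,0,0,0],[0,0,-0.4,0,0,0],[0,0,-0.5,0,0,0],[0,0,-0.5,0,0,0],[0,0,-0.5,0,0,0],[-0.3,0,-0.4,0,0,0],[-0.5,0,0,0,0,0]]'
python3 -m crank '[[-0.7,0,0,0,0,0],[-0.7,0,0,0,0,0],[-0.7,0,0,0,0,0],[-0.4,0,0,0,0,0],[-0.1,0,0,0,0,0],[0,0,0,0,0,0],[0,0,0,0,0,0],[0,0,0,0,0,0]]'
python3 - <<'E'
from h import *
a=cam('top');b=cam('side')
c=np.hstack([cv2.resize(a['frame'][165:225,155:235],(400,300),interpolation=2),cv2.resize(b['frame'][130:190,220:300],(400,300),interpolation=2)])
c=np.vstack([c,np.hstack([cv2.resize(a['frame'][172:247,330:430],(400,300),interpolation=2),cv2.resize(b['frame'][270:360,190:310],(400,300),interpolation=2)])])
cv2.imwrite('pics/11.png',np.clip(c*1.6,0,255).astype(np.uint8))
E
```

```text
clock: 21.05
position: [0.5361, -0.2939, 0.0461]
eef_rot: [-3.138, 0.154, -0.006]
force: [0.4, -0.5, -0.8]
grip_width: 0.173
clock: 21.85
position: [0.5366, -0.2939, 0.0465]
eef_rot: [3.138, -0.154, 0.007]
force: [0.1, -0.0, 0.3]
grip_width: 0.5
clock: 22.65
position: [0.4976, -0.2902, 0.188]
eef_rot: [3.137, -0.152, 0.009]
force: [-0.6, -0.6, -1.0]
grip_width: 0.501
clock: 23.45
position: [0.3643, -0.2774, 0.1912]
eef_rot: [3.133, -0.152, 0.021]
force: [-0.1, 0.6, -0.3]
grip_width: 0.499
```

View pics/11.png

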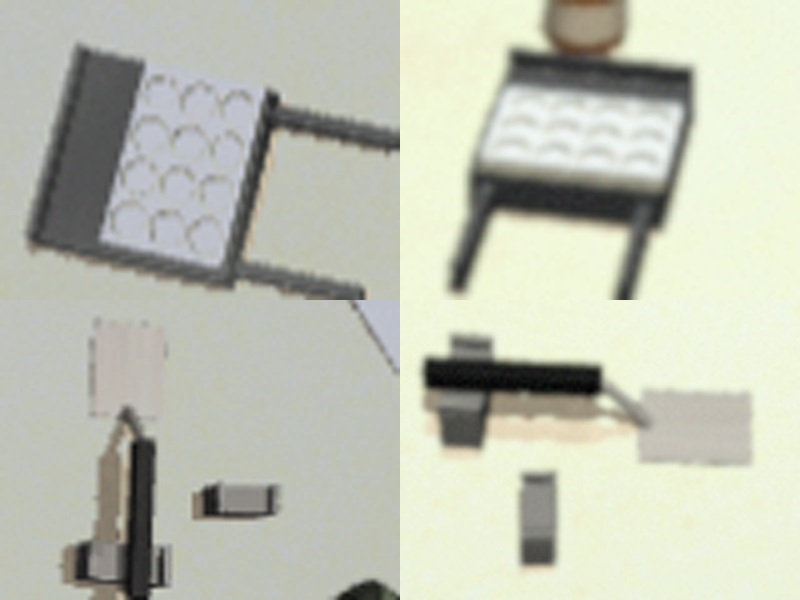

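The plate lies wells-up and flat on the shelf (top crop (185,165)). The spatula is back as at the start: its blade is within about 1 px of the first pictures in the side view and within about 1 mm in the top view. Handing in.

```bash
python3 -c "
from workcell import *
print(sign_off())"
```

```text
the job is handed in; nothing more can be done
None
```

I flipped the plate over the step with the spatula, and it now lies wells-up and flat on the raised shelf. It landed short, overhanging the shelf's near edge, so I pushed it about 20 mm further with the blade. The spatula is back on its rest and released. I handed the job in at about 23.5 s on the robot's clock, with the arm touching nothing.

**Plate position:** two estimates from the pictures put the plate's centre at stand x of about 134 mm (scaled between the shelf's edges) and about 129 mm (camera calibration). The blade's position at the end of the push gives about 135 mm, which is the target. All three have the plate fully on the shelf and nearly square to the stand.

**Spatula:** it lies within about 1–2 mm of where it started, judging from the last top and side pictures.

**Other things:** the small look-alike rest and the jar look unmoved in the last pictures. The carton and beaker were not in that last check. The gripper never touched the plate. The wrist force readings I saw stayed below 5 N.

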